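# Arm the finds scanner: seat the interlock plug, then turn and hold the key switch

## Robot

A 6-joint arm with a two-finger parallel gripper is mounted at the origin on the work surface. World frame = base frame: x ahead of the robot, y to its left, z up, the work surface at z = 0. Lengths are in mm, angles in rad, forces in N, time in s.
With the tool pointing down it reaches from about 350 to 950 mm from the base axis. Payload 17.4 kg.
Tool frame: the origin (TCP) lies midway between the tips of the shut fingers; the grasp point (between the pads) lies 19 mm behind it; z points along the fingers, y is the line along which they close (so a half turn about z gives the same grasp; the last joint's range is limited). The gripper opens to 93 mm and grips with 3 to 60 N. Pads are 15 mm wide; open, the fingers measure 128 mm over their backs; the gripper's body (75 mm by 188 mm) begins 65 mm behind the grasp point.
Start: joints at [1.306, 0.116, 1.442, -0, 1.584, -0.038], TCP at [151.789, 657.718, 218.646] pointing down, gripper open.
Joint ranges: [-2.83, 2.83], [-0.83, 2.19], [0.07, 2.5], [-1.14, 4.28], [0.01, 3], [-2.97, 2.97]. Speed limits (rad/s): [1.89, 1.89, 2.22, 3.14, 3.14, 3.14].

## Interface

Orientations are given as a 3x3 rotation matrix whose columns are the frame's x, y, z axes.
In Python, from cell import r gives the robot as it stands.
- The arm moves only by the tool move_arm, never from a script. Its argument "series" is a list of rows, each an object with "translation": the shift along the tool's x, y, z in cm, a list of three; "turn": the turn, a rotation vector about the tool's x, y, z in rad, a list of three. A call has 1 to 20 rows; each row shifts and turns the commanded pose from where the row before left it, along the tool's axes as they then stand; what a row does not reach is not made up. A row lasts 1/8 s, in which the tool goes at most 62.5 mm and 10.7 degrees, less where a joint would pass 70% of its speed; a pose out of reach is approached as far as the arm can. A call with a gripper value outside its range is refused whole. "claw" is the closure, from -1 (fully open) to 1 (shut), so that 0 is half open, set as the call begins (left out, the last holds). The fingers move at their own pace and stop on an object; the grip force is fixed at half the most. Time passes only in rows, so rows that do not move let the fingers close. It gives the time, the measured TCP pose, the force, the opening and the grip force at its end, in the units of the state.
- r.get_state(): the state, without advancing time (a new reading comes with each control period).
- r.grab_frame(name): name is "scene" or "top"; returns a dict with "frame" (384x512x3 uint8, red, green, blue), "fx", "fy", "cx", "cy" (pixels), "k1" (the pictures are not rectified: a ray, as slopes to the right and down, at radius r is drawn at 1 + k1 r^2 times it, then the intrinsics apply), "eye" and "orientation" of the camera in the world. Camera axes: x right, y up, looking along -z (the intrinsics and any distortion apply to the point x, -y, -z); pixel columns grow to the right and rows downward; lengths in mm; the calibration is good to about 2 mm. A picture is of the moment at which its call begins. There is no depth.
- r.close_job(): hands the job in; it is judged then, once.
The state is a dict: "time_s": time; "q": joint angles; "qd": joint speeds; "tau": joint torques, N m; "tool_pos": TCP position; "tcp_rot": TCP orientation; "force": force on the tool from outside, world axes, zero at the start; "moment": the same for the moment, N m; "grip_width": opening from 0.0 (shut) to 1.0 (fully open); "grip_force": force on a finger pad.
Only numpy, scipy, OpenCV 4.12 (cv2) and the standard library are available. Lean on these libraries where they do the work, as an engineer would, in place of code of your own. Each camera call takes 0.05 s, during which the arm holds its last target. There are 200 camera calls.

## Task

Arm the finds scanner: first push the loose black plug fully home in the rectangular socket on top of the low white control unit and let go of it. Then take the key with the square bow from the wooden rack, ease it past the sticky pins until it is fully home in the unit's key switch, and only then turn it a quarter turn clockwise, seen from above, to its stop. The switch springs back, so finish still gripping the key and holding it turned; leave the round-bow key, the antler and the two loose sherds where they are.

Things in the scene. Friction and masses are not known exactly. Their poses are not given: they have to be found in the camera images.
- plug_center (a point): Centre of the plug's black block grip, 36 (its x) x 26 (y) x 44 mm high, 22 mm above the grip's underside (shoulder). Below it a grey prong 28 (x) x 18 (y) mm, 20 mm long, tapered over its lowest 5 mm. Starts standing on its prong on the bench, z up, loose, 0.05 to 0.1 kg. Half a turn about z makes no difference.
- socket (a point): Centre of the socket's mouth in the control unit's top, 60 mm above the bench; hole 29.5 (x) x 19.5 (y) mm, 30 deep, z up. The unit is a fixed white case 140 (x) x 240 (y) x 60 mm; the socket lies 65 mm to +y of its middle, the key switch 60 mm to -y. Plug home: shoulder on the unit's top, plug_center 22 mm above this point, its x parallel to this x.
- key_center (a point): Centre of the bow (grip plate) of the square-bow steel key: 36 wide (its x) x 9 thick (y) x 46 mm high, 23 mm above the bow's underside (shoulder). Blade below: 14 (x) x 6 (y) mm, 28 long, lowest 5 mm tapered. Starts upright in one of the rack's two slots, shoulder on the rack's top, z up, loose, 0.04 to 0.09 kg. Half a turn about z makes no difference.
- roundkey_center (a point): Centre of the bow of the other key, round, 46 mm across and 9 mm thick, standing in the rack's other slot. Leave it there.
- rack_top (a point): Centre of the top of the fixed light-wood key rack, 160 mm (x) by 50 mm (y) by 36 mm high; its two slots lie 37 mm either side of the middle along its x, slot length along x, 2 to 3 mm looser than the blades.
- keyhole (a point): Centre of the slot's mouth in the brass rotor's face, 66 mm above the bench, flush with a fixed steel bezel 62 mm across. Slot 15.5 (x) x 7.5 (y) mm, 34 deep, z up; the frame turns with the rotor. Two sprung pins stick out 2.5 mm, 10 mm down at its +x end and 20 mm down at its -x end; pushing past takes 3 to 10 N. Key home: shoulder on the face, key_center 23 mm above this point, x parallel.
- keyswitch (a joint): Rotor angle, rad: 0 at rest and at the start, grows clockwise seen from above to a hard stop at 1.57 (quarter turn). A spring returns it to 0 when let go; holding it at the stop takes about 0.1 N m. The blade has about 0.15 rad of play in the slot and a grip gives a little, so the hand must turn about 1.8 rad to bring the rotor to its stop.
- antler_mid (a point): Middle of a loose brown antler about 250 mm long and 22 mm thick lying at the far side. Leave it.
- sherd_a_mid (a point): Middle of a loose white potsherd, about 60 by 45 by 8 mm, on the bench near the robot. Leave it.
- sherd_b_mid (a point): Middle of a loose white potsherd, about 50 by 50 by 8 mm, at the far side. Leave it.

How it is judged (in metres and radians):
On the way, in this order (a step that is already met when the one before it is completed fails the run):
1. the plug is fully home in the socket and let go (horizontal distance between plug_center and socket below 0.004 m and z of plug_center in the frame of socket between 0.015 and 0.0255 m and angle between the x axis of plug_center and the x axis of socket, either way round below 0.15 rad and angle between plug_center's own z axis and vertical below 0.12 rad and contact force between the fingers and plug below 0.3 N), for 0.2 s.
2. the square-bow key is fully home in the key switch, not yet turned (horizontal distance between key_center and keyhole below 0.005 m and z of key_center in the frame of keyhole between 0.016 and 0.0265 m and angle between the x axis of key_center and the x axis of keyhole, either way round below 0.3 rad and angle between key_center's own z axis and vertical below 0.15 rad and value of joint keyswitch below 0.4 rad), for 0.1 s.
At the end, for the whole second after the job is handed in: Plug home (shoulder within 3.5 mm of the unit top, 4 mm of the socket axis), not held; square key home (within 3.5 mm in height, 5 mm of the axis), rotor past 1.35 rad, fingers gripping the key, through the last second; round key, antler, sherds within 30 mm of their start (all of step 1 and horizontal distance between key_center and keyhole below 0.005 m and z of key_center in the frame of keyhole between 0.016 and 0.0265 m and angle between the x axis of key_center and the x axis of keyhole, either way round below 0.3 rad and angle between key_center's own z axis and vertical below 0.15 rad and value of joint keyswitch above 1.35 rad and contact force between the fingers and key above 1 N and distance of each of roundkey_center, antler_mid, sherd_a_mid, sherd_b_mid from where it was at the start of the episode below 0.03 m); the arm keeps its last pose, push and grip.
It fails at once if the round-bow key, the antler or a sherd was moved more than 30 mm (distance of any of roundkey_center, antler_mid, sherd_a_mid, sherd_b_mid from where it was at the start of the episode above 0.03 m).
It also fails if it takes over 67 s, if anything falls off the work surface, if the arm or the gripper's body presses on something with over 40 N, if the wrist force passes 120 N, or if a joint passes its speed limit or range.

## Working session

There is one attempt and no reset: what is moved stays moved. The work goes in short steps, Python scripts to look and compute and a tool call to move; the robot and the scene stay as the last step left them, time stands still between calls to the robot, and variables do not carry over. Pictures are saved under pics/ and viewed, at most 10 in all, crops included, and the job is handed in when it is done.

Besides the shell and the picture viewer there is one more tool, called as name([rows], argument=value, ...), one row to a line, values as JSON. move_arm: Moves the arm, as the interface text tells. Its arguments: {"type":"object","properties":{"series":{"type":"array"},"claw":{"type":"number"}},"required":["series"]}

```bash
mkdir -p pics
cat > h.py <<'E'
import numpy as np, cv2
from cell import r
def grab(n,fn=None):
    f=r.grab_frame(n)
    if fn: cv2.imwrite('pics/'+fn,cv2.cvtColor(np.array(f['frame']),cv2.COLOR_RGB2BGR))
    return f
def ray(f,u,v):
    xd=(u-f['cx'])/f['fx']; yd=(v-f['cy'])/f['fy']; x,y=xd,yd
    for _ in range(20):
        s=1+f['k1']*(x*x+y*y); x,y=xd/s,yd/s
    return np.array(f['orientation'])@np.array([x,-y,-1])
def onz(f,u,v,z):
    d=ray(f,u,v); e=np.array(f['eye']); return e+d*(z-e[2])/d[2]
def proj(f,p):
    c=np.array(f['orientation']).T@(np.array(p)-np.array(f['eye'])); x=c[0]/-c[2]; y=-c[1]/-c[2]
    s=1+f['k1']*(x*x+y*y); return f['cx']+f['fx']*x*s, f['cy']+f['fy']*y*s
E
python3 - <<'E'
from h import *
for n in('scene','top'):
    f=grab(n,n+'0.png'); print(n,{k:np.round(v,3).tolist() for k,v in f.items() if k!='frame'})
s=r.get_state();print({k:np.round(v,3).tolist() for k,v in s.items()})
E
```

```text
scene {'fx': 415.286, 'fy': 415.286, 'cx': 253.82, 'cy': 192.709, 'k1': -0.126, 'eye': [1043.475, -142.659, 717.333], 'orientation': [[0.421, -0.699, 0.579], [0.907, 0.336, -0.254], [-0.017, 0.632, 0.775]]}
top {'fx': 385.855, 'fy': 385.855, 'cx': 256.63, 'cy': 188.672, 'k1': -0.01, 'eye': [507.597, 67.37, 820.151], 'orientation': [[-0.018, 0.997, -0.078], [-0.999, -0.015, 0.037], [0.036, 0.079, 0.996]]}
{'time_s': 0.1, 'q': [1.306, 0.116, 1.442, 0.0, 1.584, -0.038], 'qd': [-0.001, -0.0, -0.002, 0.001, 0.0, 0.0], 'tau': [0.002, -72.289, -62.387, 0.078, 0.023, -0.0], 'tool_pos': [151.735, 657.525, 217.983], 'tcp_rot': [[-0.974, 0.225, -0.0], [0.225, 0.974, -0.001], [0.0, -0.001, -1.0]], 'force': [-0.358, -0.281, -0.229], 'moment': [-0.007, -0.008, 0.035], 'grip_force': 0.0, 'grip_width': 1.001}
```

View pics/top0.png

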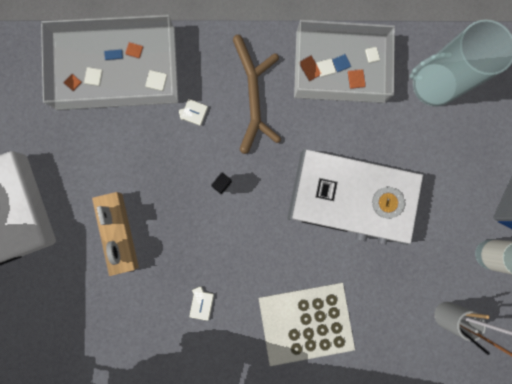

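View pics/scene0.png

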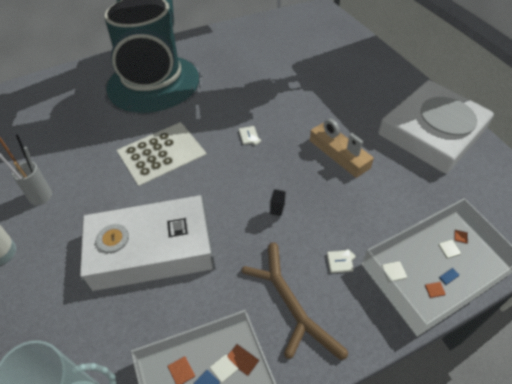

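The top view shows the unit at about (358,196), socket (326,189), rotor (388,203), plug (222,183) and the rack at (113,233) with its keys at (103,215) and (113,252). The scene view shows the rack at (341,147), plug at (278,202), socket (178,228) and rotor (113,238). I'll zoom in next.

Run:
```python
import cv2,numpy as np
t=cv2.imread('pics/top0.png');s=cv2.imread('pics/scene0.png')
def c(i,u,v,w=32,W=400,H=300,h=24): return cv2.resize(i[v-h:v+h,u-w:u+w],(W,H),interpolation=cv2.INTER_CUBIC)
a=np.vstack([np.hstack([cv2.resize(t[186:282,50:178],(400,300),interpolation=2),cv2.resize(s[100:190,280:400],(400,300),interpolation=2)]),
 np.hstack([cv2.resize(t[140:248,288:432],(400,300),interpolation=2),c(t,222,183)])])
cv2.imwrite('pics/z0.png',a)
```

```text
(no output)
```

View pics/z0.png

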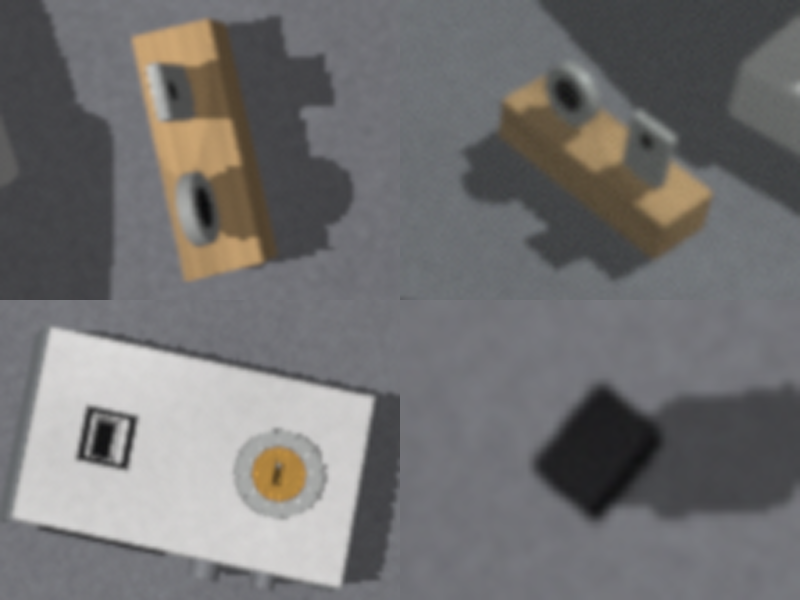

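The square-bow key is the one at top (103,215), nearer the far end of the rack. Next I'll measure with masks.

```bash
cat > m.py <<'E'
from h import *
f=grab('top'); im=np.array(f['frame']); hsv=cv2.cvtColor(im,cv2.COLOR_RGB2HSV); g=cv2.cvtColor(im,cv2.COLOR_RGB2GRAY)
def big(m,box):
    k=np.zeros_like(m); u0,v0,u1,v1=box; k[v0:v1,u0:u1]=m[v0:v1,u0:u1]
    return max(cv2.findContours(k,cv2.RETR_EXTERNAL,cv2.CHAIN_APPROX_NONE)[0],key=cv2.contourArea)
def rect(c,z,n):
    b=cv2.boxPoints(cv2.minAreaRect(c)); P=np.array([onz(f,u,v,z)[:2] for u,v in b]); e1=P[1]-P[0];e2=P[2]-P[1]
    L=[np.linalg.norm(e1),np.linalg.norm(e2)]; l=e1 if L[0]>L[1] else e2
    print(n,'px',b.mean(0).round(1),'ctr',P.mean(0).round(1),'sides',np.round(L,1),'long-axis yaw',round(np.arctan(l[1]/l[0]),3))
    return P
if __name__=='__main__':
    wh=((g>150)*255).astype(np.uint8)
    rect(big(cv2.inRange(g,150,255),(285,145,430,250)),60,'unit')
    rect(big(cv2.inRange(hsv,(8,120,100),(30,255,255)),(365,180,412,225)),66,'rotor')
    rect(big(cv2.inRange(g,0,60),(310,172,345,206)),60,'sockframe')
    for t in(30,40,50): rect(big(cv2.inRange(g,0,t),(205,165,232,200)),64,'plug%d'%t)
    rk=cv2.inRange(hsv,(8,70,60),(30,255,255)); rect(cv2.convexHull(big(rk,(80,180,145,285))),36,'rack')
    c=big(rk,(80,180,145,285)); print(cv2.approxPolyDP(cv2.convexHull(c),3,True).reshape(-1,2).tolist())
    print([onz(f,50+x/3.125,186+y/3.125,36)[:2].round(1).tolist() for x,y in((132,37),(210,18),(262,262),(186,280))])
    # square key top edge at z=82 (crop coords of bright face)
    print([onz(f,50+x/3.125,186+y/3.125,82)[:2].round(1).tolist() for x,y in((147,64),(157,64),(168,120),(158,121))])
    print(np.sort(hsv[205:225,95:112,2].ravel())[::-30].tolist())
E
python3 m.py
```

```text
unit px [357.6 196.3] ctr [ 549.5 -162.9] sides [141.7 246.5] long-axis yaw 1.346
rotor px [388.  202.5] ctr [ 535.5 -221. ] sides [35.9 34.9] long-axis yaw -0.821
sockframe px [324.4 190.5] ctr [561.7 -95.9] sides [26.7 10.7] long-axis yaw -0.276
plug30 px [225.4 185.9] ctr [573.3 100.3] sides [29.4  6.7] long-axis yaw -0.653
plug40 px [221.8 183.1] ctr [579.  107.3] sides [32.2 25.6] long-axis yaw -0.651
plug50 px [221.7 183.1] ctr [579.  107.6] sides [33.4 27.6] long-axis yaw -0.651
rack px [114.9 233. ] ctr [485.1 323.2] sides [ 59.8 160.8] long-axis yaw 0.224
[[116, 192], [122, 196], [137, 267], [109, 275], [92, 199]]
[[555.6, 368.9], [567.1, 319.3], [411.0, 285.1], [400.8, 332.8]]
[[536.3, 342.0], [536.2, 336.0], [502.4, 329.0], [501.9, 334.9]]
[202, 193, 187, 179, 166, 142, 121, 99, 86, 78, 77, 56]
```

```bash
cat > go.py <<'E'
import sys
from h import *
# usage: go.py x y z(tcp) yaw_of_tool_y -> turn about tool z first, then shift (cm) in the turned tool frame
x,y,z,w=map(float,sys.argv[1:5]); s=r.get_state(); R=np.array(s['tcp_rot']); p=np.array(s['tool_pos'])
a=np.arctan2(R[1,1],R[0,1]); t=(a-w+np.pi)%(2*np.pi)-np.pi
Y=np.array([np.cos(w),np.sin(w),0]); Z=np.array([0,0,-1.]); X=np.cross(Y,Z)
d=np.array([x,y,z])-p
print('t',round(s['time_s'],2),'pos',p.round(1),'yaw',round(a,3),'turn z',round(t,3),'cm',(np.array([X@d,Y@d,Z@d])/10).round(2),'tilt',R[:2,2].round(4))
E
python3 go.py 581 108.5 130 0.92
```

```text
t 0.15 pos [151.8 657.6 218.1] yaw 1.344 turn z 0.424 cm [-67.41 -17.68   8.81] tilt [-0.0002 -0.0009]
```

move_arm([
  {"translation":[0,0,0],"turn":[0,0,0.141]},
  {"translation":[0,0,0],"turn":[0,0,0.141]},
  {"translation":[0,0,0],"turn":[0,0,0.142]},
  {"translation":[-4.2,-1.1,0.3],"turn":[0,0,0]},
  {"translation":[-4.2,-1.1,0.3],"turn":[0,0,0]},
  {"translation":[-4.2,-1.1,0.4],"turn":[0,0,0]},
  {"translation":[-4.2,-1.1,0.4],"turn":[0,0,0]},
  {"translation":[-4.2,-1.1,0.4],"turn":[0,0,0]},
  {"translation":[-4.2,-1.1,0.4],"turn":[0,0,0]},
  {"translation":[-4.2,-1.1,0.4],"turn":[0,0,0]},
  {"translation":[-4.2,-1.1,0.4],"turn":[0,0,0]},
  {"translation":[-4.2,-1.1,0.5],"turn":[0,0,0]},
  {"translation":[-4.2,-1.1,0.6],"turn":[0,0,0]},
  {"translation":[-4.2,-1.1,0.7],"turn":[0,0,0]},
  {"translation":[-4.2,-1.1,0.8],"turn":[0,0,0]},
  {"translation":[-4.2,-1.1,0.8],"turn":[0,0,0]},
  {"translation":[-4.2,-1.1,0.8],"turn":[0,0,0]},
  {"translation":[-4.2,-1.1,0.8],"turn":[0,0,0]},
  {"translation":[-4.2,-1.1,0.8],"turn":[0,0,0]},
], claw=-1)

```text
time_s: 2.52
tool_pos: [580.5, 109.3, 130.2]
tcp_rot: [[-0.796, 0.606, -0.0], [0.606, 0.796, 0.0], [0.0, -0.0, -1.0]]
force: [-0.0, 0.4, -0.5]
grip_width: 1.0
grip_force: 0.0
```

```bash
python3 go.py 581 108.5 27 0.92
python3 - <<'E'
from h import *
a=grab('scene')['frame'];b=grab('top')['frame']
z=lambda i,u,v:cv2.resize(np.array(i)[max(v-72,0):v+72,u-96:u+96],(400,300),interpolation=2)
cv2.imwrite('pics/p1.png',cv2.cvtColor(np.hstack([z(a,270,190),z(b,222,183)]),cv2.COLOR_RGB2BGR))
E
```

```text
t 2.52 pos [580.5 109.3 130.2] yaw 0.92 turn z -0.0 cm [-0.09 -0.03 10.32] tilt [-0.0001  0.    ]
```

View pics/p1.png

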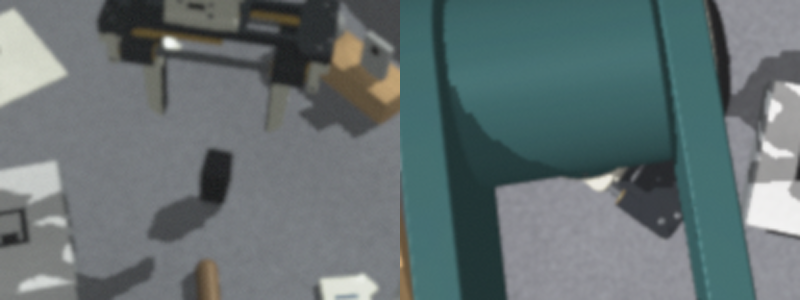

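The scene view shows the open fingers straddling the plug, with the plug about midway between them; the arm blocks the top view. Going down to grip.

move_arm([
  {"translation":[0,0,2.6],"turn":[0,0,0]},
  {"translation":[0,0,2.6],"turn":[0,0,0]},
  {"translation":[0,0,2.6],"turn":[0,0,0]},
  {"translation":[0,0,2.5],"turn":[0,0,0]},
  {"translation":[0,0,0],"turn":[0,0,0]},
])

```text
time_s: 3.25
tool_pos: [578.5, 110.8, 26.0]
tcp_rot: [[-0.796, 0.606, -0.003], [0.606, 0.796, -0.0], [0.002, -0.002, -1.0]]
force: [-0.1, -0.2, 0.3]
grip_width: 1.0
grip_force: 0.0
```

move_arm([
  {"translation":[0,0,0],"turn":[0,0,0]},
  {"translation":[0,0,0],"turn":[0,0,0]},
  {"translation":[0,0,0],"turn":[0,0,0]},
  {"translation":[0,0,0],"turn":[0,0,0]},
  {"translation":[0,0,0],"turn":[0,0,0]},
  {"translation":[0,0,0],"turn":[0,0,0]},
  {"translation":[0,0,0],"turn":[0,0,0]},
  {"translation":[0,0,0],"turn":[0,0,0]},
], claw=1)

```text
time_s: 4.25
tool_pos: [579.8, 110.6, 27.6]
tcp_rot: [[-0.796, 0.606, -0.0], [0.606, 0.796, 0.0], [0.0, -0.0, -1.0]]
force: [0.8, -0.5, -0.2]
grip_width: 0.279
grip_force: 30.0
```

```bash
python3 go.py 563.4 -99.1 130 1.346; python3 -c "
from h import *;print(r.get_state()['grip_width']*93)"
```

```text
t 4.25 pos [579.8 110.6  27.6] yaw 0.92 turn z -0.426 cm [ -3.07 -20.81 -10.24] tilt [-0.  0.]
25.90059050405374
```

move_arm([
  {"translation":[0,0,-2.0],"turn":[0,0,0]},
  {"translation":[0,0,-4.0],"turn":[0,0,0]},
  {"translation":[0,0,-4.2],"turn":[0,0,0]},
  {"translation":[0,0,0],"turn":[0,0,-0.142]},
  {"translation":[0,0,0],"turn":[0,0,-0.142]},
  {"translation":[0,0,0],"turn":[0,0,-0.142]},
  {"translation":[-0.4,-2.6,0],"turn":[0,0,0]},
  {"translation":[-0.4,-2.6,0],"turn":[0,0,0]},
  {"translation":[-0.4,-2.6,0],"turn":[0,0,0]},
  {"translation":[-0.4,-2.6,0],"turn":[0,0,0]},
  {"translation":[-0.4,-2.6,0],"turn":[0,0,0]},
  {"translation":[-0.4,-2.6,0],"turn":[0,0,0]},
  {"translation":[-0.4,-2.6,0],"turn":[0,0,0]},
  {"translation":[-0.2,-2.6,0],"turn":[0,0,0]},
  {"translation":[0,0,2.0],"turn":[0,0,0]},
  {"translation":[0,0,0],"turn":[0,0,0]},
  {"translation":[0,0,0],"turn":[0,0,0]},
])

```text
time_s: 6.38
tool_pos: [562.8, -98.1, 109.9]
tcp_rot: [[-0.975, 0.222, -0.0], [0.222, 0.975, 0.0], [0.0, 0.0, -1.0]]
force: [-0.0, 0.2, -0.3]
grip_width: 0.279
grip_force: 30.0
```

```bash
python3 go.py 563.4 -99.1 67 1.346
python3 - <<'E'
from h import *
f=grab('scene','s2.png')
u,v=map(int,proj(f,[563,-99,75])); print(u,v)
i=cv2.imread('pics/s2.png')
cv2.imwrite('pics/p2.png',cv2.resize(i[v-45:v+45,u-80:u+40],(800,600),interpolation=2)); print(u-80,v-45)
E
```

```text
t 6.38 pos [562.8 -98.1 109.9] yaw 1.347 turn z 0.001 cm [-0.08 -0.08  4.29] tilt [-0.0002  0.0002]
174 221
94 176
```

View pics/p2.png

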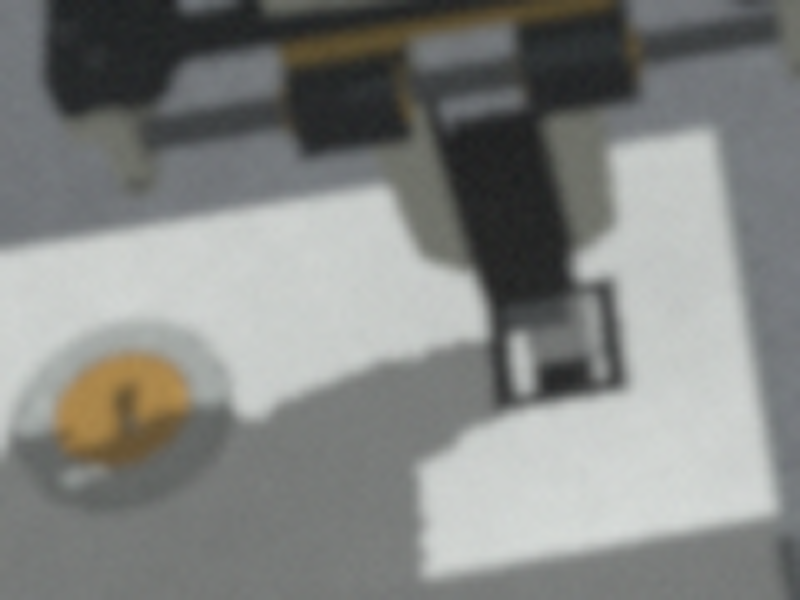

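The plug hangs just behind the socket, as the scene camera sees it. The socket frame in this crop spans (492,300) to (622,385), and the plug's lower front edge runs from (490,308) to about (572,290). I'll measure the socket, rotor and plug in each view.

```bash
cat > s.py <<'E'
from h import *
fs=grab('scene');ft=grab('top')
I={'top':(ft,cv2.imread('pics/top0.png'),(310,172,345,206),(365,180,412,225)),'scene':(fs,cv2.imread('pics/scene0.png'),(160,212,196,244),(92,218,135,258))}
for n,(f,im,b,br) in I.items():
    g=cv2.cvtColor(im,cv2.COLOR_BGR2GRAY); hsv=cv2.cvtColor(im,cv2.COLOR_BGR2HSV)
    for t in (110,140):
        S=4; k=cv2.resize(g[b[1]:b[3],b[0]:b[2]],None,fx=S,fy=S,interpolation=cv2.INTER_CUBIC)
        c=max(cv2.findContours(cv2.inRange(k,0,t),cv2.RETR_EXTERNAL,cv2.CHAIN_APPROX_NONE)[0],key=cv2.contourArea).reshape(-1,2)
        px=(c+.5)/S-.5+np.array(b[:2]); P=np.array([onz(f,u,v,60)[:2] for u,v in px]).astype(np.float32)
        R=cv2.minAreaRect(P); print(n,t,'socket',np.round(R[0],1),np.round(R[1],1),round(np.deg2rad(R[2]),3))
    S=4;k=cv2.resize(hsv[br[1]:br[3],br[0]:br[2]],None,fx=S,fy=S,interpolation=cv2.INTER_CUBIC)
    c=max(cv2.findContours(cv2.inRange(k,(8,100,80),(30,255,255)),cv2.RETR_EXTERNAL,cv2.CHAIN_APPROX_NONE)[0],key=cv2.contourArea).reshape(-1,2)
    px=(c+.5)/S-.5+np.array(br[:2]); P=np.array([onz(f,u,v,66)[:2] for u,v in px]).astype(np.float32)
    print(n,'rotor',np.round(cv2.fitEllipse(P)[:2],1).tolist() if 0 else np.round(cv2.minEnclosingCircle(P)[0],1), np.round(cv2.fitEllipse(P)[0],1))
X=np.array([.975,-.222]);Y=np.array([.222,.975])
for (x,y),o in(((490,308),-13),((572,290),13)):
    p=onz(fs,94+x/6.667-.43,176+y/6.667-.43,102.3)[:2]; print('plug ctr from corner',(p-18*X-o*Y).round(1))
print('plug expected px',[(np.array(proj(fs,[*(np.array([562.8,-98.1])+18*X+o*Y),z]))-[94,176]+.43)*6.667 for o,z in((-13,102.3),(13,102.3),(-13,146.3),(13,146.3))])
E
python3 s.py
```

```text
top 110 socket [564.1 -99.5] [36.9 38.6] 1.339
top 140 socket [564.1 -99.4] [38.3 40.3] 1.339
top rotor [ 535.9 -221. ] [ 535.9 -220.9]
scene 110 socket [565.8 -97.1] [36.5 38.5] 1.338
scene 140 socket [565.8 -96.9] [38.9 41.2] 1.337
scene rotor [ 538.4 -218.6] [ 538.4 -218.6]
plug ctr from corner [562.9 -96. ]
plug ctr from corner [561.1 -98.8]
plug expected px [array([482.51313017, 310.49541654]), array([576.4810712 , 293.75017191]), array([452.02271162, 213.43213926]), array([550.47478648, 196.13347219])]
```

```bash
cat > e.py <<'E'
from h import *
im=cv2.GaussianBlur(cv2.cvtColor(cv2.imread('pics/s2.png'),cv2.COLOR_BGR2GRAY),(3,3),0).astype(float)
def sub(prof,th,rise=True):
    d=prof-th
    for i in range(len(d)-1):
        if d[i]*d[i+1]<=0 and d[i]!=d[i+1]: return i+d[i]/(d[i]-d[i+1])
L=[];R=[];B=[]
for v in range(199,216):
    m=int(94+(505+(v-199)*2.4)/6.667)   # inside block
    row=im[v]
    l=sub(row[m:m-14:-1],75); rr=sub(row[m:m+14],75); L.append((m-l if l else None,v)); R.append((m+rr if rr else None,v))
for u in range(169,179):
    b=sub(im[212:226,u],55); B.append((u,212+b if b else None))
for n,A in(('L',L),('R',R),('B',B)): print(n,[(a if a is None else round(float(a),1),b if b is None else round(float(b),1)) for a,b in A])
print(im[208:226,170:178].astype(int).T.tolist())
E
python3 e.py
```

```text
L [(159.4, 199.0), (159.7, 200.0), (160.0, 201.0), (160.4, 202.0), (160.6, 203.0), (160.9, 204.0), (161.3, 205.0), (161.6, 206.0), (161.9, 207.0), (162.2, 208.0), (162.5, 209.0), (162.8, 210.0), (163.1, 211.0), (163.5, 212.0), (163.8, 213.0), (164.2, 214.0), (164.8, 215.0)]
R [(176.1, 199.0), (176.4, 200.0), (176.6, 201.0), (176.8, 202.0), (177.1, 203.0), (177.4, 204.0), (177.6, 205.0), (177.8, 206.0), (178.1, 207.0), (178.4, 208.0), (178.6, 209.0), (178.9, 210.0), (179.1, 211.0), (179.0, 212.0), (178.7, 213.0), (178.4, 214.0), (178.3, 215.0)]
B [(169.0, 221.7), (170.0, 221.4), (171.0, 221.1), (172.0, 221.0), (173.0, 220.8), (174.0, 220.6), (175.0, 220.4), (176.0, 220.1), (177.0, 219.6), (178.0, 212.8)]
[[37, 37, 38, 38, 38, 38, 38, 39, 40, 39, 38, 39, 43, 51, 61, 67, 73, 90], [38, 38, 38, 38, 38, 37, 37, 38, 39, 39, 39, 40, 44, 54, 65, 72, 83, 107], [39, 39, 38, 37, 37, 37, 38, 38, 39, 40, 40, 41, 46, 55, 66, 74, 86, 111], [39, 39, 38, 37, 37, 38, 38, 39, 39, 39, 39, 41, 47, 57, 67, 74, 85, 104], [38, 38, 37, 37, 37, 38, 39, 38, 39, 40, 39, 41, 48, 59, 69, 75, 84, 98], [38, 37, 37, 37, 38, 39, 39, 39, 39, 40, 41, 43, 51, 62, 70, 76, 85, 99], [40, 39, 38, 38, 39, 40, 39, 39, 40, 41, 41, 45, 54, 64, 71, 77, 88, 102], [48, 46, 43, 41, 42, 43, 44, 44, 44, 43, 43, 48, 59, 69, 75, 80, 91, 105]]
```

Run:
```python
from h import *
f=grab('scene');X=np.array([.975,-.222]);Y=np.array([.222,.975])
for u,v,o in((166.6,222.2,-13),(181.25,219.0,13)):
    p=onz(f,u,v,102.3)[:2]; print((p-18*X-o*Y).round(1))
m=np.mean([onz(f,166.6,222.2,102.3)[:2],onz(f,181.25,219,102.3)[:2]],0)-18*X
d=np.array([565.8,-97.0])-m; print(m,'X,Y move',X@d,Y@d)
```

```text
[563.4 -97. ]
[562.4 -95.6]
[562.92669493 -96.32736696] X,Y move 2.950796978344602 -0.0179434924921893
```

move_arm([
  {"translation":[-0.3,0,0],"turn":[0,0,0]},
  {"translation":[0,0,1.0],"turn":[0,0,0]},
  {"translation":[0,0,1.0],"turn":[0,0,0]},
  {"translation":[0,0,0.2],"turn":[0,0,0]},
  {"translation":[0,0,0.2],"turn":[0,0,0]},
  {"translation":[0,0,0.2],"turn":[0,0,0]},
  {"translation":[0,0,0],"turn":[0,0,0]},
  {"translation":[0,0,0],"turn":[0,0,0]},
])

```text
time_s: 7.58
tool_pos: [565.6, -99.5, 83.9]
tcp_rot: [[-0.975, 0.223, 0.0], [0.223, 0.975, 0.0], [-0.0, 0.0, -1.0]]
force: [-2.5, 1.8, 3.2]
grip_width: 0.277
grip_force: 30.0
```

move_arm([
  {"translation":[0.08,0.03,0],"turn":[0,0,0]},
  {"translation":[0,0,0.2],"turn":[0,0,0]},
  {"translation":[0,0,0.2],"turn":[0,0,0]},
  {"translation":[0,0,0],"turn":[0,0,0]},
])

```text
time_s: 8.07
tool_pos: [564.7, -98.3, 79.6]
tcp_rot: [[-0.975, 0.223, -0.0], [0.223, 0.975, 0.002], [0.001, 0.001, -1.0]]
force: [-2.4, 7.3, 3.6]
grip_width: 0.277
grip_force: 30.0
```

move_arm([
  {"translation":[0.05,0.06,0],"turn":[0,0,0]},
  {"translation":[0,0,0.2],"turn":[0,0,0]},
  {"translation":[0,0,0.2],"turn":[0,0,0]},
  {"translation":[0,0,0],"turn":[0,0,0]},
])

```text
time_s: 8.57
tool_pos: [564.6, -98.2, 75.3]
tcp_rot: [[-0.975, 0.223, -0.0], [0.223, 0.975, 0.0], [0.0, 0.0, -1.0]]
force: [2.6, 5.4, -2.4]
grip_width: 0.281
grip_force: 30.0
```

move_arm([
  {"translation":[0,0.04,0.2],"turn":[0,0,0]},
  {"translation":[0,0,0.2],"turn":[0,0,0]},
  {"translation":[0,0,0.2],"turn":[0,0,0]},
  {"translation":[0,0,0.15],"turn":[0,0,0]},
  {"translation":[0,0,0.1],"turn":[0,0,0]},
  {"translation":[0,0,0],"turn":[0,0,0]},
])

```text
time_s: 9.32
tool_pos: [564.6, -98.1, 67.6]
tcp_rot: [[-0.975, 0.223, -0.0], [0.223, 0.975, -0.0], [-0.0, -0.0, -1.0]]
force: [-2.1, 1.8, 5.2]
grip_width: 0.278
grip_force: 30.0
```

move_arm([
  {"translation":[0,0,0.1],"turn":[0,0,0]},
  {"translation":[0,0,0.05],"turn":[0,0,0]},
  {"translation":[0,0,0],"turn":[0,0,0]},
])

```text
time_s: 9.7
tool_pos: [564.7, -98.1, 67.5]
tcp_rot: [[-0.975, 0.223, 0.0], [0.223, 0.975, -0.0], [-0.001, -0.0, -1.0]]
force: [-11.0, 2.1, 20.7]
grip_width: 0.28
grip_force: 30.0
```

move_arm([
  {"translation":[0,0,0],"turn":[0,0,0]},
  {"translation":[0,0,0],"turn":[0,0,0]},
  {"translation":[0,0,0],"turn":[0,0,0]},
  {"translation":[0,0,0],"turn":[0,0,0]},
  {"translation":[0,0,-2],"turn":[0,0,0]},
  {"translation":[0,0,-4],"turn":[0,0,0]},
  {"translation":[0,0,-4],"turn":[0,0,0]},
  {"translation":[0,0,0],"turn":[0,0,0]},
], claw=-0.2)

```text
time_s: 10.7
tool_pos: [566.0, -98.3, 170.6]
tcp_rot: [[-0.975, 0.223, 0.006], [0.223, 0.975, -0.001], [-0.006, 0.0, -1.0]]
force: [-0.0, -0.5, -0.5]
grip_width: 0.599
grip_force: 0.0
```

```bash
python3 go.py 519.5 335 150 1.795
python3 - <<'E'
from h import *
f=grab('scene','s3.png')
i=cv2.imread('pics/s3.png')
cv2.imwrite('pics/p3.png',cv2.resize(i[170:272,80:216],(640,480),interpolation=2))
X=np.array([.975,-.222]);Y=np.array([.222,.975]);c=np.array([564.6,-98.1])+[.1,1.8]
print([(np.array(proj(f,[*(c+a*X+b*Y),z]))-[80,170]).dot(4.706).round() for a,b,z in((18,-13,60),(18,13,60),(18,-13,104),(18,13,104))])
E
```

```text
t 10.7 pos [566.  -98.3 170.6] yaw 1.346 turn z -0.449 cm [-5.1  43.28  2.06] tilt [ 0.0061 -0.0014]
[array([429., 308.]), array([493., 296.]), array([410., 245.]), array([476., 233.])]
```

View pics/p3.png

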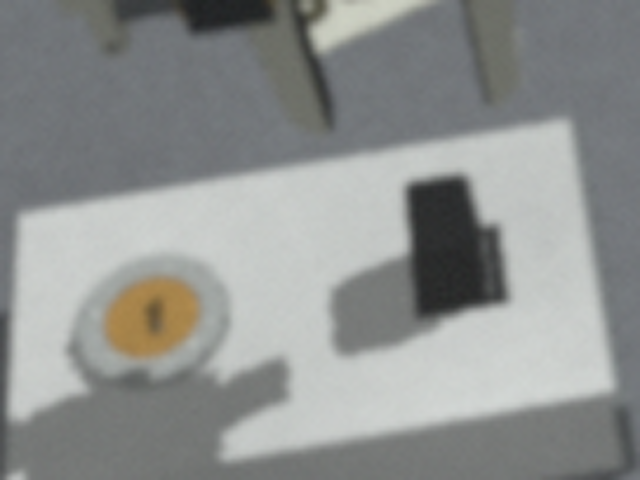

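The plug now stands on the unit, but the frame shows only on its right, from (478,240) to (505,300), so I'm checking its seating with a closer look.

Run:
```python
from h import *
f=grab('scene'); i=cv2.imread('pics/s3.png'); j=cv2.imread('pics/scene0.png')
u0,v0,S=150,195,10
A=cv2.resize(i[v0:v0+50,u0:u0+40],None,fx=S,fy=S,interpolation=2);B=cv2.resize(j[v0:v0+50,u0:u0+40],None,fx=S,fy=S,interpolation=2)
X=np.array([.975,-.222]);Y=np.array([.222,.975]);c=np.array([565.8,-97.0])
q=lambda a,b,z:tuple(int(x) for x in (np.array(proj(f,[*(c+a*X+b*Y),z]))-[u0,v0]+.5)*S)
for z in(60,104):
    cv2.polylines(A,[np.array([q(a,b,z) for a,b in((18,13),(18,-13),(-18,-13),(-18,13))])],True,(0,0,255) if z==60 else (0,255,0),1)
cv2.polylines(B,[np.array([q(a,b,60) for a,b in((14.75,9.75),(14.75,-9.75),(-14.75,-9.75),(-14.75,9.75))])],True,(0,0,255),1)
cv2.imwrite('pics/p4.png',np.hstack([A,B]))
```

```text
(no output)
```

View pics/p4.png

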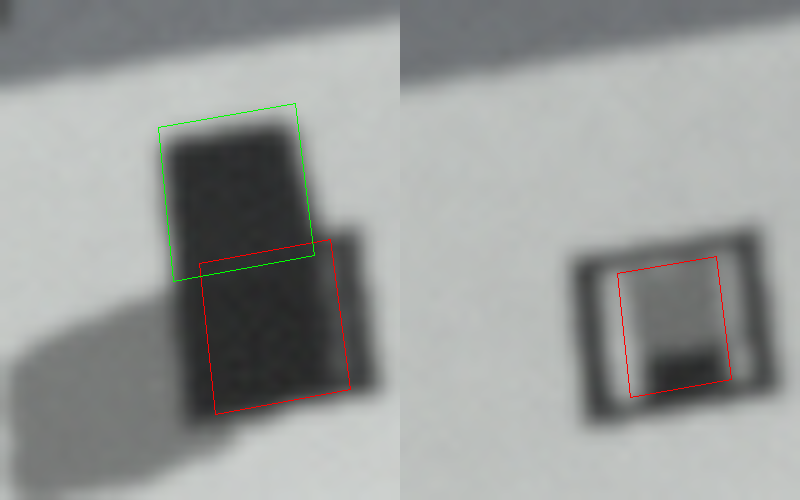

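The plug matches the predicted home outline: the bottom edge lies along the frame front, the right edge is within about 1 px, and the dark lower left is the frame itself. It is seated and released, so on to the key.

move_arm([
  {"translation":[0,0,0],"turn":[0,0,-0.15]},
  {"translation":[0,0,0],"turn":[0,0,-0.15]},
  {"translation":[0,0,0],"turn":[0,0,-0.149]},
  {"translation":[-0.4,3.3,0],"turn":[0,0,0]},
  {"translation":[-0.4,4.0,0],"turn":[0,0,0]},
  {"translation":[-0.4,4.0,0],"turn":[0,0,0]},
  {"translation":[-0.5,4.0,0],"turn":[0,0,0]},
  {"translation":[-0.5,4.0,0],"turn":[0,0,0]},
  {"translation":[-0.5,4.0,0],"turn":[0,0,0]},
  {"translation":[-0.5,4.0,0],"turn":[0,0,0]},
  {"translation":[-0.5,4.0,0],"turn":[0,0,0]},
  {"translation":[-0.5,4.0,0],"turn":[0,0,0]},
  {"translation":[-0.5,4.0,0],"turn":[0,0,0]},
  {"translation":[-0.4,4.0,2.0],"turn":[0,0,0]},
  {"translation":[0,0,0],"turn":[0,0,0]},
  {"translation":[0,0,0],"turn":[0,0,0]},
])

```text
time_s: 12.8
tool_pos: [517.9, 335.1, 145.1]
tcp_rot: [[-0.975, -0.223, -0.001], [-0.223, 0.975, -0.001], [0.001, -0.001, -1.0]]
force: [-0.5, 0.0, -0.4]
grip_width: 0.603
grip_force: 0.0
```

```bash
python3 go.py 519.6 336 42 1.795
python3 - <<'E'
from h import *
f=grab('scene','s5.png'); i=cv2.imread('pics/s5.png')
u,v=map(int,proj(f,[519,336,80])); print(u,v)
A=cv2.resize(i[v-50:v+40,u-60:u+60],None,fx=6,fy=6,interpolation=2)
X=np.array([.975,.222]);Y=np.array([-.222,.975]);c=np.array([519.6,336])+[.0,1.7]
q=lambda a,b,z:tuple(int(x) for x in (np.array(proj(f,[*(c+a*X+b*Y),z]))-[u-60,v-50]+.5)*6)
for b in(4.5,-4.5): cv2.polylines(A,[np.array([q(18,b,36),q(18,b,82),q(-18,b,82),q(-18,b,36)])],True,(0,0,255),1)
cv2.imwrite('pics/p5.png',A)
E
```

```text
t 12.8 pos [517.9 335.1 145.1] yaw 1.795 turn z 0.0 cm [-0.19  0.04 10.31] tilt [-0.001  -0.0008]
354 137
```

View pics/p5.png

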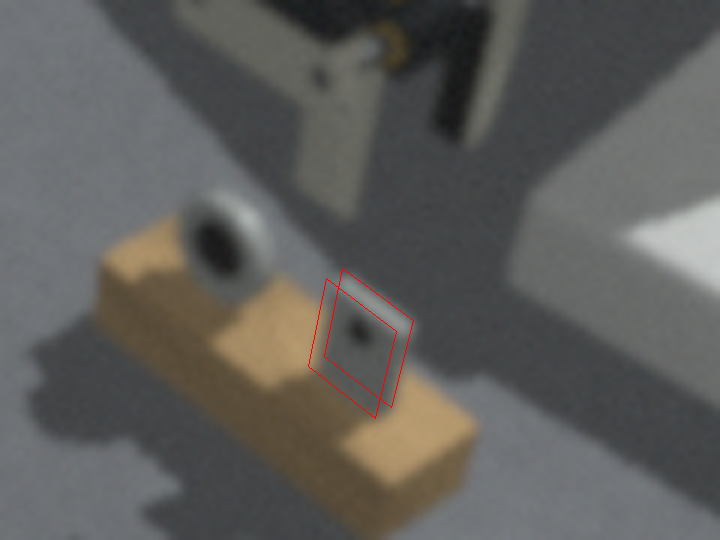

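The outline predicted at (519.6, 336) sits on the square-bow key to about a pixel, with the open fingers above it. Going down and gripping.

move_arm([
  {"translation":[-0.2,0.05,2.0],"turn":[0,0,0]},
  {"translation":[0,0,3.0],"turn":[0,0,0]},
  {"translation":[0,0,2.5],"turn":[0,0,0]},
  {"translation":[0,0,2.0],"turn":[0,0,0]},
  {"translation":[0,0,0.8],"turn":[0,0,0]},
  {"translation":[0,0,0],"turn":[0,0,0]},
  {"translation":[0,0,0],"turn":[0,0,0]},
])

```text
time_s: 13.72
tool_pos: [520.4, 336.7, 43.6]
tcp_rot: [[-0.975, -0.222, 0.001], [-0.222, 0.975, 0.001], [-0.001, 0.0, -1.0]]
force: [0.1, -0.1, 0.8]
grip_width: 0.6
grip_force: 0.0
```

move_arm([
  {"translation":[0,0,0],"turn":[0,0,0]},
  {"translation":[0,0,0],"turn":[0,0,0]},
  {"translation":[0,0,0],"turn":[0,0,0]},
  {"translation":[0,0,0],"turn":[0,0,0]},
  {"translation":[0,0,0],"turn":[0,0,0]},
  {"translation":[0,0,0],"turn":[0,0,0]},
  {"translation":[0,0,0],"turn":[0,0,0]},
  {"translation":[0,0,0],"turn":[0,0,0]},
], claw=1)

```text
time_s: 14.72
tool_pos: [519.9, 336.5, 42.6]
tcp_rot: [[-0.975, -0.222, -0.0], [-0.222, 0.975, -0.0], [0.0, 0.0, -1.0]]
force: [-0.8, 1.0, 0.2]
grip_width: 0.098
grip_force: 30.0
```

move_arm([
  {"translation":[0,0,-1.5],"turn":[0,0,0]},
  {"translation":[0,0,-3.0],"turn":[0,0,0]},
  {"translation":[0,0,-4.0],"turn":[0,0,0]},
  {"translation":[0,0,-4.0],"turn":[0,0,0]},
  {"translation":[0,0,0],"turn":[0,0,0.15]},
  {"translation":[0,0,0],"turn":[0,0,0.15]},
  {"translation":[0,0,0],"turn":[0,0,0.149]},
  {"translation":[-1.2,-4.5,0],"turn":[0,0,0]},
  {"translation":[-1.2,-4.5,0],"turn":[0,0,0]},
  {"translation":[-1.2,-4.5,0],"turn":[0,0,0]},
  {"translation":[-1.2,-4.5,0],"turn":[0,0,0]},
  {"translation":[-1.2,-4.5,0],"turn":[0,0,0]},
  {"translation":[-1.2,-4.5,0],"turn":[0,0,0]},
  {"translation":[-1.2,-4.5,0],"turn":[0,0,0]},
  {"translation":[-1.2,-4.5,0],"turn":[0,0,0]},
  {"translation":[-1.2,-4.5,0],"turn":[0,0,0]},
  {"translation":[-1.2,-4.5,0],"turn":[0,0,0]},
  {"translation":[-1.2,-4.5,0],"turn":[0,0,0]},
  {"translation":[-0.8,-4.4,0],"turn":[0,0,0]},
  {"translation":[0,0,0],"turn":[0,0,0]},
])

```text
time_s: 17.23
tool_pos: [535.9, -222.6, 168.5]
tcp_rot: [[-0.974, 0.226, 0.0], [0.226, 0.974, -0.001], [-0.0, -0.0, -1.0]]
force: [-0.1, 1.1, -0.7]
grip_width: 0.096
grip_force: 30.0
```

move_arm([
  {"translation":[0,0,2.5],"turn":[0,0,0]},
  {"translation":[0,0,2.0],"turn":[0,0,0]},
  {"translation":[0,0,0],"turn":[0,0,0]},
  {"translation":[0,0,0],"turn":[0,0,0]},
])

```text
time_s: 17.73
tool_pos: [536.6, -220.0, 123.5]
tcp_rot: [[-0.975, 0.222, 0.001], [0.222, 0.975, -0.0], [-0.001, -0.0, -1.0]]
force: [0.2, 0.0, 0.1]
grip_width: 0.093
grip_force: 30.0
```

```bash
python3 go.py 536.1 -220 72.6 1.346
python3 - <<'E'
from h import *
s=r.get_state(); p=np.array(s['tool_pos'])
f=grab('scene','s6.png'); i=cv2.imread('pics/s6.png')
u,v=map(int,proj(f,[536,-220,85])); print(u,v,r.get_state()['grip_width'])
u0,v0=u-40,v-35
A=cv2.resize(i[v0:v0+60,u0:u0+80],None,fx=10,fy=10,interpolation=2)
X=np.array([.975,-.222]);Y=np.array([.222,.975])
c=p[:2]+[1.6,1.5]; zs=p[2]-6.6
q=lambda c,a,b,z:tuple(int(x) for x in (np.array(proj(f,[*(c+a*X+b*Y),z]))-[u0,v0]+.5)*10)
for b in(4.5,-4.5): cv2.polylines(A,[np.array([q(c,18,b,zs),q(c,18,b,zs+46),q(c,-18,b,zs+46),q(c,-18,b,zs)])],True,(0,0,255),1)
cv2.polylines(A,[np.array([q(c,a,b,zs-28) for a,b in((7,3),(7,-3),(-7,-3),(-7,3))])],True,(0,255,0),1)
k=np.array([538.4,-218.6])
cv2.polylines(A,[np.array([q(k,a,b,66) for a,b in((7.75,3.75),(7.75,-3.75),(-7.75,-3.75),(-7.75,3.75))])],True,(255,0,0),1)
cv2.imwrite('pics/p6.png',A)
E
```

```text
t 17.73 pos [ 536.6 -220.   123.5] yaw 1.346 turn z 0.0 cm [ 0.05 -0.01  5.09] tilt [ 0.0007 -0.0003]
107 230 0.09379551409972026
```

View pics/p6.png

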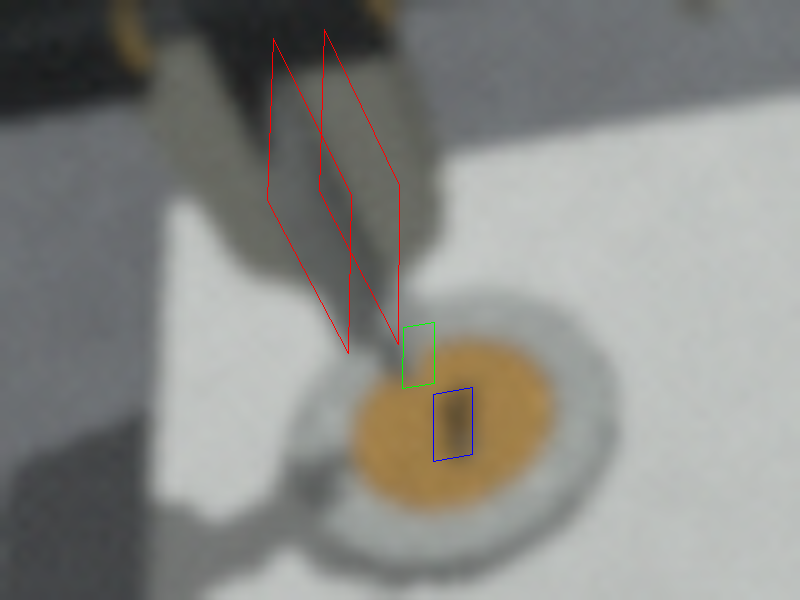

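The slot shows at (457,420), within a pixel of the predicted (453,425), and the blade hangs above it, close to its prediction near (410,360). I'll descend gently on force.

move_arm([
  {"translation":[0,0,1.2],"turn":[0,0,0]},
  {"translation":[0,0,0.9],"turn":[0,0,0]},
  {"translation":[0,0,0.15],"turn":[0,0,0]},
  {"translation":[0,0,0.15],"turn":[0,0,0]},
  {"translation":[0,0,0.15],"turn":[0,0,0]},
  {"translation":[0,0,0],"turn":[0,0,0]},
  {"translation":[0,0,0],"turn":[0,0,0]},
])

```text
time_s: 18.65
tool_pos: [536.3, -220.2, 97.3]
tcp_rot: [[-0.975, 0.223, 0.0], [0.223, 0.975, -0.0], [-0.0, -0.0, -1.0]]
force: [-0.0, 0.8, -1.0]
grip_width: 0.095
grip_force: 30.0
```

move_arm([
  {"translation":[0,0,0.15],"turn":[0,0,0]},
  {"translation":[0,0,0.15],"turn":[0,0,0]},
  {"translation":[0,0,0.1],"turn":[0,0,0]},
  {"translation":[0,0,0],"turn":[0,0,0]},
])

```text
time_s: 19.15
tool_pos: [536.3, -220.0, 93.0]
tcp_rot: [[-0.975, 0.223, -0.0], [0.223, 0.975, 0.0], [0.0, 0.0, -1.0]]
force: [0.9, 1.7, -0.5]
grip_width: 0.095
grip_force: 30.0
```

move_arm([
  {"translation":[0,0.02,0.1],"turn":[0,0,0]},
  {"translation":[0,0,0.15],"turn":[0,0,0]},
  {"translation":[0,0,0.15],"turn":[0,0,0]},
  {"translation":[0,0,0.15],"turn":[0,0,0]},
  {"translation":[0,0,0.1],"turn":[0,0,0]},
  {"translation":[0,0,0],"turn":[0,0,0]},
])

```text
time_s: 19.9
tool_pos: [535.5, -219.8, 86.6]
tcp_rot: [[-0.975, 0.223, -0.002], [0.223, 0.975, 0.001], [0.002, 0.0, -1.0]]
force: [-7.9, 5.2, 5.9]
grip_width: 0.092
grip_force: 30.0
```

move_arm([
  {"translation":[0,0.03,0.15],"turn":[0,0,0]},
  {"translation":[0,0,0.15],"turn":[0,0,0]},
  {"translation":[0,0,0.15],"turn":[0,0,0]},
  {"translation":[0,0,0.15],"turn":[0,0,0]},
  {"translation":[0,0,0.1],"turn":[0,0,0]},
  {"translation":[0,0,0],"turn":[0,0,0]},
])

```text
time_s: 20.65
tool_pos: [535.9, -219.7, 79.8]
tcp_rot: [[-0.975, 0.223, -0.001], [0.223, 0.975, 0.0], [0.001, -0.0, -1.0]]
force: [-5.3, 3.1, 5.6]
grip_width: 0.095
grip_force: 30.0
```

move_arm([
  {"translation":[0,0.02,0.15],"turn":[0,0,0]},
  {"translation":[0,0,0.15],"turn":[0,0,0]},
  {"translation":[0,0,0.15],"turn":[0,0,0]},
  {"translation":[0,0,0.15],"turn":[0,0,0]},
  {"translation":[0,0,0.1],"turn":[0,0,0]},
  {"translation":[0,0,0],"turn":[0,0,0]},
])

```text
time_s: 21.4
tool_pos: [536.7, -219.9, 73.4]
tcp_rot: [[-0.975, 0.223, 0.001], [0.223, 0.975, -0.001], [-0.001, -0.001, -1.0]]
force: [-2.3, 0.2, 7.0]
grip_width: 0.096
grip_force: 30.0
```

move_arm([
  {"translation":[0,0,0.1],"turn":[0,0,0]},
  {"translation":[0,0,0.1],"turn":[0,0,0]},
  {"translation":[0,0,0],"turn":[0,0,0]},
])

```text
time_s: 21.78
tool_pos: [536.8, -220.0, 72.4]
tcp_rot: [[-0.975, 0.223, 0.001], [0.223, 0.975, -0.001], [-0.002, -0.001, -1.0]]
force: [-7.0, 3.3, 16.4]
grip_width: 0.094
grip_force: 30.0
```

move_arm([
  {"translation":[0,0,0],"turn":[0,0,0.15]},
  {"translation":[0,0,0],"turn":[0,0,0.15]},
  {"translation":[0,0,0],"turn":[0,0,0.15]},
  {"translation":[0,0,0],"turn":[0,0,0.15]},
  {"translation":[0,0,0],"turn":[0,0,0.15]},
  {"translation":[0,0,0],"turn":[0,0,0.15]},
  {"translation":[0,0,0],"turn":[0,0,0.15]},
  {"translation":[0,0,0],"turn":[0,0,0.15]},
  {"translation":[0,0,0],"turn":[0,0,0]},
])

```text
time_s: 22.9
tool_pos: [536.8, -219.1, 72.4]
tcp_rot: [[-0.143, 0.99, 0.001], [0.99, 0.143, 0.0], [0.0, 0.001, -1.0]]
force: [-6.4, 9.4, 18.6]
grip_width: 0.091
grip_force: 30.0
```

```bash
python3 go.py 536.1 -220 72.6 -0.454; python3 -c "
from h import *;s=r.get_state();print(s['force'],s['moment'],s['q'])"
```

```text
t 22.9 pos [ 536.8 -219.1   72.4] yaw 0.144 turn z 0.598 cm [-0.11 -0.02 -0.02] tilt [0.001  0.0005]
[-6.39903493  9.39932003 18.64797364] [1.80011915 1.40787455 0.11974739] [-4.32003222e-01 -1.24636115e-02  1.81642035e+00  8.98186205e-04
  1.33690521e+00 -5.76075339e-01]
```

move_arm([
  {"translation":[0,0,0],"turn":[0,0,0.15]},
  {"translation":[0,0,0],"turn":[0,0,0.15]},
  {"translation":[0,0,0],"turn":[0,0,0.15]},
  {"translation":[0,0,0],"turn":[0,0,0.15]},
  {"translation":[0,0,0],"turn":[0,0,0.02]},
  {"translation":[0,0,0],"turn":[0,0,0]},
  {"translation":[0,0,0],"turn":[0,0,0]},
])

```text
time_s: 23.78
tool_pos: [537.7, -219.1, 72.4]
tcp_rot: [[0.456, 0.89, 0.003], [0.89, -0.456, 0.0], [0.002, 0.003, -1.0]]
force: [2.8, 9.0, 13.2]
grip_width: 0.099
grip_force: 30.6
```

```bash
python3 go.py 536.1 -220 72.6 -0.454
python3 - <<'E'
from h import *
s=r.get_state();print(np.round(s['force'],1),np.round(s['moment'],2))
f=grab('scene','s7.png'); i=cv2.imread('pics/s7.png')
cv2.imwrite('pics/p7.png',cv2.resize(i[190:280,60:220],None,fx=5,fy=5,interpolation=2))
E
```

```text
t 23.77 pos [ 537.7 -219.1   72.4] yaw -0.473 turn z -0.019 cm [-0.15 -0.11 -0.02] tilt [0.0033 0.0002]
[ 2.8  9.  13.2] [ 1.63 -0.32  0.49]
```

View pics/p7.png

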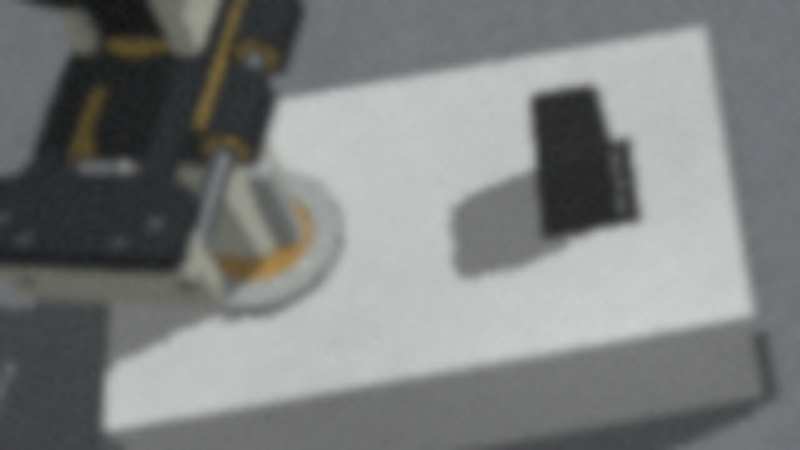

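The plug is seated at (585,160), and the key is held on the rotor at about (265,225) and turned. The wrist moment rose from 0.12 to 0.49 N m, so the rotor is at its hard stop. Handing in.

```bash
python3 -c "
from cell import r;print(r.close_job())"
```

```text
the job is handed in; nothing more can be done
None
```

I handed the job in at about 24 s: the plug is seated and released, and the square-bow key is home, turned to its stop and still gripped. No verdict came back, and the rotor angle is inferred from the hand's turn and the jump in wrist moment.

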